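# Unpin the mill's self-closing guard door and hold it open

### The job

I have to change the cutter in the little milling machine. Pull the red-headed locking pin up out of the guard door's hasp and stand it, all the way down, in the empty hole of the wooden cutter block; then pull the self-closing door open by its black handle to 60 degrees and keep hold of it there: finish still gripping the handle, because the spring shuts the door as soon as it is let go. Leave the cutters, the spanner and the tape measure alone, and never let the door slam.

Things in the scene. Friction and masses are not known exactly. Their poses are not given: they have to be found in the camera images.
- mill: fixed milling machine, grey-white cabinet 160 mm deep (its x), 280 wide (its y), roof 200 above the bench; origin at the centre of its underside, door faces its -x. A round motor 74 wide stands on the roof (at its x +25, y 0), top 280. On the roof's front left corner (robot's view; x -63, y +118) stands a steel keeper block, top 236; the door's hasp lug lies over it.
- guard_door (a joint): opening angle of the mill's blue-framed clear door, rad: 0 shut, 1.047 = 60 degrees, stop at 1.75. Vertical hinge at the right end of the front as the robot sees it; the door opens towards the robot, counter-clockwise from above. A spring shuts it with 0.5 N m at 0, rising to 0.76 N m at 60 degrees (4 to 6 N at the handle). Locked while the pin is in.
- door_hinge (a point): point on the vertical hinge line of the door, level with the handle bar, 184 mm above the bench. Does not move as the door turns. The door is 262 mm wide from here and reaches from 56 to 196 mm above the bench.
- door_handle (a point): black bow handle, moves with the door. This point: middle of its level round bar, 12 mm thick, 110 long along its own y (along the door, away from the hinge), 184 above the bench, 12 under the door's top edge. Its -x points out of the door. Bar's centre is 45 mm off the door's face, so a finger fits behind it; from the hinge line it is 130 mm along own y and 50 mm along own -x.
- pin: loose locking pin, about 80 g: steel shaft 10 mm in diameter, 42 long, tapered tip; red round head 26 in diameter, 34 high. Origin at the tip, z up along the shaft; the head spans 42 to 76 mm along z. At the start it stands upright through the hasp lug into the keeper block, its head resting on the lug's top 246 mm above the bench. Holes 13 mm wide; lift 42 mm to clear.
- pin_tip (a point): tip of the pin's shaft (same as the pin's origin).
- lock_hole (a point): centre of the hasp lug's hole at the lug's top when the door is shut, 246 mm above the bench (this point is fixed to the mill; the steel lug and its strap, 34 mm wide, stand on the door's free end and turn with it). The pin stands here at the start.
- block: fixed light wooden cutter block, 60 (its x) x 180 (its y) x 50 mm high; origin at the centre of its underside. Four holes along its y at -66, -22, +22, +66 mm, each 13.5 mm wide, 45 deep, slightly chamfered. The first three hold cutters, the one at +66 is empty. The pin's shaft goes in fully, until its head rests on the block's top.
- free_hole (a point): centre of the mouth of the block's empty hole, on its top face, 50 mm above the bench.
- cutter_0: loose end mill standing in the block's hole at -66 mm, top 85 mm above the bench, origin at its lower end. Leave alone.
- cutter_1: loose brass-coloured end mill standing in the hole at -22 mm, top 77 mm above the bench, origin at its lower end. Leave alone.
- cutter_2: loose end mill standing in the hole at +22 mm (44 mm from the empty hole), 12 mm thick, top 89 mm above the bench, origin at its lower end. Leave alone.
- spanner: loose combination spanner, 28 x 187 x 9 mm, lying flat on the bench, origin at the centre of its underside. Leave alone.
- tape_measure: loose yellow tape measure, 38 x 83 x 66 mm, standing on the bench, origin at the centre of its underside. Leave alone.

How it is judged (in metres and radians):
On the way, in this order (a step that is already met when the one before it is completed fails the run):
1. the locking pin is out of the hasp: its tip is above the lug (z of pin_tip in the frame of mill above 0.248 m), for 0.1 s.
2. the pin stands fully down in the empty hole of the block, let go, and the door is still shut (horizontal distance between pin_tip and free_hole below 0.004 m and z of pin_tip in the frame of block below 0.014 m and angle between pin's own z axis and vertical below 0.12 rad and contact force between the fingers and pin below 0.1 N and value of joint guard_door below 0.1 rad), for 0.2 s.
At the end, for the whole second after the job is handed in: The door stands still at 60 degrees, within 6, and the gripper grips its handle (over 1.5 N, TCP within 60 mm of the bar's middle); the pin stands upright and let go in the block's empty hole, tip within 4 mm of the hole's axis and 9 mm of its floor (horizontal distance between pin_tip and free_hole below 0.004 m and z of pin_tip in the frame of block below 0.014 m and angle between pin's own z axis and vertical below 0.12 rad and value of joint guard_door between 0.942478 and 1.15192 rad and velocity of joint guard_door between -0.1 and 0.1 rad/s and contact force between the fingers and mill above 1.5 N and distance between the grasp point and door_handle below 0.06 m and contact force between pin and the fingers below 0.1 N); the arm keeps its last pose, push and grip.
It fails at once if a cutter, the spanner or the tape measure is moved by more than 20 mm (distance of any of cutter_0, cutter_1, cutter_2, spanner, tape_measure from where it was at the start of the episode above 0.02 m).
It fails at once if the door slams: it swings shut faster than 1.5 rad/s (velocity of joint guard_door below -1.5 rad/s).
It also fails if it takes over 64 s, if anything falls off the work surface, if the arm or the gripper's body presses on something with over 40 N, if the wrist force passes 120 N, or if a joint passes its speed limit or range.

### The arm

A 6-joint arm with a two-finger parallel gripper is mounted at the origin on a cart in front of the work surface, level with it; the furniture and walls round the work are solid. World frame = base frame: x ahead of the robot, y to its left, z up, the work surface at z = 0. Lengths are in mm, angles in degrees, forces in N, time in s.
With the tool pointing down it reaches from about 425 to 950 mm from the base axis. Payload 3.5 kg.
Tool frame: the origin (TCP) lies between the finger pads, 19 mm behind the fingertips; this is the grasp point; z points along the fingers, y is the line along which they close (so a half turn about z gives the same grasp; the last joint's range is limited). The gripper opens to 85 mm and grips with 20 to 120 N. Pads are 22 mm wide; open, the fingers measure 114 mm over their backs; the gripper's body (76 mm by 85 mm) begins 54 mm behind the grasp point. The pads swing forward as they close: fully open they stand 13 mm farther back than shut.
Start: joints at [-8.594, 16.404, 90.338, -0, 73.258, -8.594], TCP at [674.986, 0.032, 250.025] pointing down, gripper open.
Joint ranges: [-158.93, 158.93], [-51.34, 127.21], [12.03, 142.37], [-87.48, 267.48], [13.55, 161.25], [-162.69, 162.69]. Speed limits (degrees/s): [159.86, 159.86, 180, 180, 180, 180].

### API

Orientations are given as [roll, pitch, yaw] about the fixed x, y, z axes, in that order (R = Rz(yaw) Ry(pitch) Rx(roll)).
In Python, from station import arm, grab_frame, boxes_of, place_of gives the robot as it stands.
- The arm moves only by the tool drive_tool, never from a script. Its argument "moves" is a list of rows, each an object of numbers: "tx", "ty", "tz": the shift along the tool's x, y, z in mm; "rx", "ry", "rz": the turn, a rotation vector about the tool's x, y, z in rad. A call has exactly 5 rows; each row shifts and turns the commanded pose from where the row before left it, along the tool's axes as they then stand; what a row does not reach is not made up. A row lasts 1/10 s, in which the tool goes at most 50 mm and 8.59 degrees, less where a joint would pass 70% of its speed; a pose out of reach is approached as far as the arm can. A call is refused whole if a number of a shift passes 50 or a number of a turn 0.15, either way. A call with a gripper value outside its range is refused whole. "gripper" is the opening, from 0 (shut) to 1 (fully open), set as the call begins (left out, the last holds). The fingers move at their own pace and stop on an object; "grip_force" is the grip in N (left out, the last holds). Time passes only in rows, so rows that do not move let the fingers close, or fill a call up. It gives the time, the measured TCP pose, the force, the opening and the grip force at its end, in the units of the state.
- arm.read_state(): the state, without advancing time (a new reading comes with each control period).
- grab_frame(name): name is "scene" or "side" or "wrist"; returns a dict with "color" (480x640x3 uint8, red, green, blue), "fx", "fy", "cx", "cy" (pixels), "T" (4x4, takes a point from camera to world coordinates). Camera axes: x right, y down, z forward; pixel columns grow to the right and rows downward; lengths in mm; the calibration is good to about 2 mm. A picture is of the moment at which its call begins. There is no depth.
- arm.finish_job(): hands the job in; it is judged then, once.
Trained networks look in the newest picture that a camera, given by its name, has taken for a name from the list of things; names that differ only in an ending like _2 or _b are one class to them, and where a whole thing is asked for, a point or a joint stands for the part that bears it (a point fixed in the world has none). Each returns a list of dicts, best first, with "score" (0 to 1); they miss things now and then, are a little off and sometimes report something else, mostly with a low value. They report only what shows in the picture. A call takes as long as a camera call.
- boxes_of(camera, target): "bbox" ([left, top, right, bottom] in pixels, round what is visible of it).
- place_of(camera, target): "position" ([column, row] in pixels: a listed point, or the origin of a listed thing).
The state is a dict: "clock": time; "joint_pos": joint angles; "dq": joint speeds; "effort": joint torques, N m; "ee_pos": TCP position; "ee_rot": TCP orientation; "force": force on the tool from outside, world axes, zero at the start; "ft_torque": the same for the moment, N m; "width": opening from 0.0 (shut) to 1.0 (fully open); "finger_force": force on a finger pad.
Only numpy, scipy, OpenCV 4.12 (cv2) and the standard library are available. Lean on these libraries where they do the work, as an engineer would, in place of code of your own. Each camera call takes 0.05 s, during which the arm holds its last target. There are 200 camera calls.

## Working session

There is one attempt and no reset: what is moved stays moved. The work goes in short steps, Python scripts to look and compute and a tool call to move; the robot and the scene stay as the last step left them, time stands still between calls to the robot, and variables do not carry over. Pictures are saved under pics/ and viewed, at most 10 in all, crops included, and the job is handed in when it is done.

Besides the shell and the picture viewer there is one more tool, called after "Emit:" in YAML: its name, and indented under it one key for each argument. drive_tool: Moves the arm, as the interface text tells. Its arguments: {"type":"object","properties":{"moves":{"type":"array"},"gripper":{"type":"number"},"grip_force":{"type":"number"}},"required":["moves"]}

```bash
mkdir -p pics; cat > h.py <<'E'
import numpy as np, cv2
from station import arm, grab_frame, boxes_of, place_of
def ray(f,p):
    T=np.array(f["T"]); d=T[:3,:3]@np.array([(p[0]-f["cx"])/f["fx"],(p[1]-f["cy"])/f["fy"],1.]); return T[:3,3],d/np.linalg.norm(d)
def atz(f,p,z):
    o,d=ray(f,p); return o+d*(z-o[2])/d[2]
def tri(rays):
    A=0;b=0
    for o,d in rays:
        M=np.eye(3)-np.outer(d,d); A=A+M; b=b+M@o
    x=np.linalg.solve(A,b); return x,[float(np.linalg.norm((np.eye(3)-np.outer(d,d))@(x-o))) for o,d in rays]
def proj(f,X):
    T=np.array(f["T"]); c=T[:3,:3].T@(np.array(X)-T[:3,3]); return [c[0]/c[2]*f["fx"]+f["cx"],c[1]/c[2]*f["fy"]+f["cy"]]
def save(f,n): cv2.imwrite("pics/"+n+".png",f["color"][:,:,::-1])
E
cat > a.py <<'E'
from h import *
np.set_printoptions(precision=1,suppress=True)
F={c:grab_frame(c) for c in ("scene","side","wrist")}
for c in F: save(F[c],c+"0")
cv2.imwrite("pics/both.png",np.hstack([cv2.resize(F[c]["color"],(400,300))[:,:,::-1] for c in ("scene","side")]))
for t in ["mill","block","pin_tip","lock_hole","free_hole","door_handle","door_hinge","cutter_2","cutter_0","spanner","tape_measure"]:
    R=[]
    for c in F:
        p=place_of(c,t)
        if p:
            print(t,c,np.array(p[0]["position"]),round(p[0]["score"],2))
            if p[0]["score"]>.4:R.append(ray(F[c],p[0]["position"]))
    if len(R)>1: print("   =>",*tri(R))
print(arm.read_state())
E
python3 a.py
```

```text
mill scene [315.5 228.6] 0.76
mill side [303.7 258.7] 0.61
   => [637.4  -9.   34.3] [3.32388062397241, 3.3238806239726615]
block scene [275.5 366. ] 0.58
block side [272.6 375.4] 0.58
   => [499.2 340.3  16.7] [4.425139646802276, 4.425139646802291]
pin_tip scene [249.7 373.7] 0.61
lock_hole scene [306.2 182.4] 0.67
lock_hole side [297.9 192.3] 0.66
   => [622.4  46.4 224.9] [1.4312539455696138, 1.4312539455696154]
free_hole scene [248.2 373. ] 0.89
free_hole side [244.7 376.6] 0.67
   => [521.9 392.7  43.9] [6.079272672923012, 6.0792726729227295]
door_handle scene [368.3 189.6] 0.6
door_handle side [359.3 205.7] 0.58
door_handle wrist [ 67.9 339.4] 0.91
   => [522.7 -44.2 183.9] [2.9001389179439294, 2.6715480131782474, 0.6964108847154095]
door_hinge scene [377.5 152.9] 0.67
door_hinge side [374.1 178.1] 0.78
   => [ 560.1 -175.1  188.3] [6.722256563210842, 6.7222565632109745]
cutter_2 scene [380.4 152.3] 0.63
cutter_0 scene [380.4 152.3] 0.63
spanner scene [403.  300.3] 0.61
spanner side [404.4 321.5] 0.67
spanner wrist [ 19.9 162.2] 0.7
   => [367.   47.6  -0.5] [2.456947541736818, 2.275204077312544, 0.6628853419691506]
tape_measure scene [212.7 298.6] 0.75
tape_measure side [191.7 323. ] 0.82
   => [729.5 273.6  -0.5] [4.436763123908858, 4.436763123908724]
{'clock': 1.8, 'joint_pos': array([-8.6, 16.4, 90.3, -0. , 73.3, -8.6]), 'dq': array([-0. ,  0.1,  0. , -0.1,  0. , -0. ]), 'effort': array([  0. , -40.6, -29.3,  -0. ,   0. ,   0. ]), 'ee_pos': array([675.,   0., 250.]), 'ee_rot': array([-180.,    0.,   90.]), 'force': array([ 0.8, -0.1,  0.4]), 'ft_torque': array([ 0., -0., -0.]), 'finger_force': 0.0, 'width': 1.0007395555260605}
```

View pics/scene0.png

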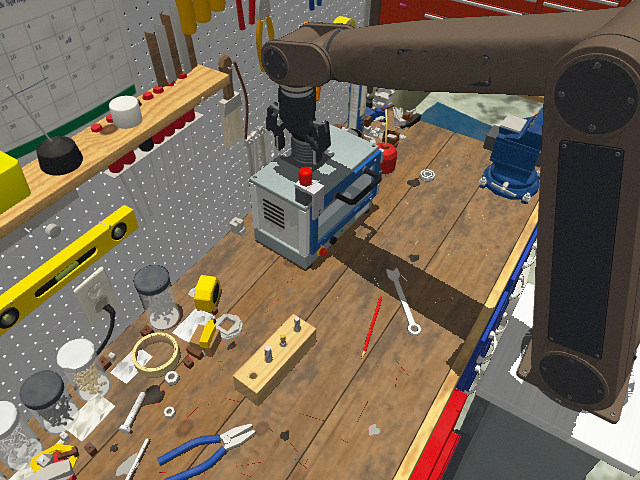

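View pics/wrist0.png

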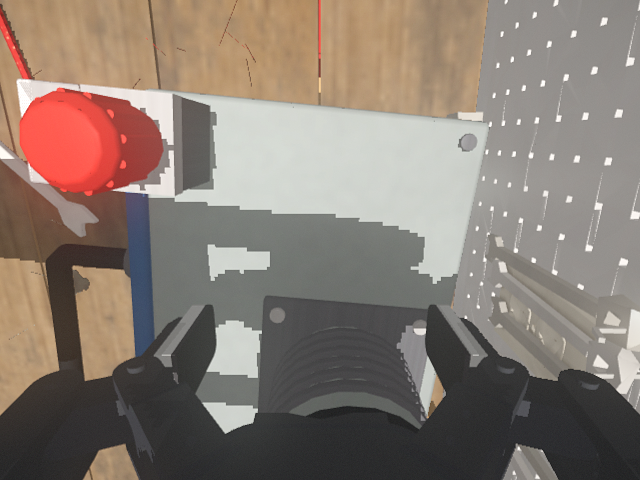

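```bash
python3 - <<'E'
from h import *
for c in ("scene","wrist"):
    f=grab_frame(c);T=np.array(f["T"]);print(c,T.round(2).tolist(),f["fx"],f["cx"],f["cy"])
E
```

```text
scene [[-0.84, -0.39, 0.37, 138.59], [-0.54, 0.59, -0.6, 789.4], [0.01, -0.71, -0.71, 965.41], [0.0, 0.0, 0.0, 1.0]] 545.7343172877573 314.58043963771996 232.5541946662642
wrist [[1.0, -0.0, -0.0, 673.88], [-0.0, -0.96, -0.29, 71.66], [-0.0, 0.29, -0.96, 373.32], [0.0, 0.0, 0.0, 1.0]] 357.652617274783 320.27774507754407 244.1831207055662
```

The scene shows the mill with the red pin at (306,175), the block with its empty hole at (253,376), and the handle bar around (368,185). In the wrist view the pin head is at (78,142) and the fingers straddle the motor. I'll rise straight up first.

Emit:
drive_tool:
  moves:
    - {"tz": -20}
    - {"tz": -30}
    - {"tz": -30}
    - {"tz": -20}
    - {"tz": 0}
  gripper: 1

```text
validation failed for argument at $.mo...
```

Emit:
drive_tool:
  moves:
    - {"ty": -20}
    - {"ty": -30}
    - {"ty": -30}
    - {"ty": -20}
    - {"ty": 0}

```text
validation failed for argument at $.mo...
```

```bash
cat > b.py <<'E'
from h import *
import sys,pickle
f=grab_frame("wrist"); n=sys.argv[1]; save(f,n)
D={}
for t in ["pin_tip","lock_hole","free_hole","door_handle","door_hinge","mill","spanner","tape_measure","block"]:
    p=place_of("wrist",t)
    if p: D[t]=p[0]["position"]; print(t,np.round(D[t],1),round(p[0]["score"],2))
b=boxes_of("wrist","pin"); print(b[:1]); 
if b: D["pinbox"]=b[0]["bbox"]
hsv=cv2.cvtColor(f["color"],cv2.COLOR_RGB2HSV);m=((hsv[...,0]<8)|(hsv[...,0]>172))&(hsv[...,1]>150)&(hsv[...,2]>60)
k,l,s,c=cv2.connectedComponentsWithStats(m.astype(np.uint8));i=1+s[1:,4].argmax();print("red",s[i],c[i])
f.pop("color");pickle.dump((f,D),open(n+".pkl","wb"))
print(arm.read_state()["ee_pos"],arm.read_state()["clock"])
E
python3 b.py w1
```

```text
door_handle [ 65.4 338.6] 0.88
spanner [ 16.7 160.6] 0.91
tape_measure [ 64.4 337.2] 0.39
[{'bbox': [20.0, 87.8, 166.0, 196.6], 'score': 0.84}]
red [   21    88   127   107 10259] [ 83.04132956 141.01891023]
[6.74991532e+02 1.07709134e-02 2.50002251e+02] 2.45
```

Emit:
drive_tool:
  moves:
    - {"tx": 0,"ty": 0,"tz": -20,"rx": 0,"ry": 0,"rz": 0}
    - {"tx": 0,"ty": 0,"tz": -30,"rx": 0,"ry": 0,"rz": 0}
    - {"tx": 0,"ty": 0,"tz": -30,"rx": 0,"ry": 0,"rz": 0}
    - {"tx": 0,"ty": 0,"tz": -20,"rx": 0,"ry": 0,"rz": 0}
    - {"tx": 0,"ty": 0,"tz": 0,"rx": 0,"ry": 0,"rz": 0}
  gripper: 1

```text
clock: 2.95
ee_pos: [676.3, -0.1, 355.0]
ee_rot: [179.5, 0.1, 90.0]
force: [0.1, 1.7, 0.7]
width: 0.999
finger_force: 0.0
```

Emit:
drive_tool:
  moves:
    - {"tx": 0,"ty": -20,"tz": 0,"rx": 0,"ry": 0,"rz": 0}
    - {"tx": 0,"ty": -30,"tz": 0,"rx": 0,"ry": 0,"rz": 0}
    - {"tx": 0,"ty": -30,"tz": 0,"rx": 0,"ry": 0,"rz": 0}
    - {"tx": 0,"ty": -20,"tz": 0,"rx": 0,"ry": 0,"rz": 0}
    - {"tx": 0,"ty": 0,"tz": 0,"rx": 0,"ry": 0,"rz": 0}

```text
clock: 3.45
ee_pos: [572.9, 0.3, 348.6]
ee_rot: [-179.9, -0.0, 90.0]
force: [-0.5, -0.2, -0.9]
width: 0.999
finger_force: 0.0
```

```bash
python3 b.py w2
```

```text
door_handle [262.7 277.1] 0.64
door_hinge [308.4 404.2] 0.94
spanner [160.  157.3] 0.55
[{'bbox': [356.2, 117.5, 416.3, 168.5], 'score': 0.82}]
red [146  11  49 131 769] [169.58127438  74.74772432]
[5.75264181e+02 3.36849980e-02 3.49822141e+02] 4.0
```

View pics/w2.png

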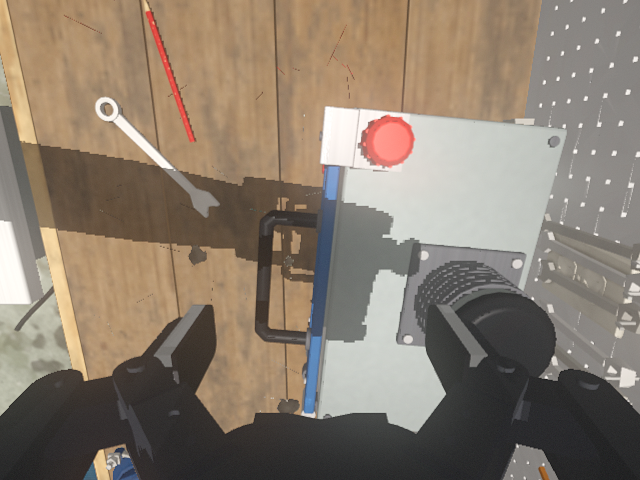

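```bash
python3 - <<'E'
from h import *
import pickle
np.set_printoptions(precision=1,suppress=True)
f1,D1=pickle.load(open("w1.pkl","rb"));f2,D2=pickle.load(open("w2.pkl","rb"))
im=cv2.imread("pics/w2.png");hsv=cv2.cvtColor(im,cv2.COLOR_BGR2HSV);m=((hsv[...,0]<8)|(hsv[...,0]>172))&(hsv[...,1]>150)&(hsv[...,2]>60)
m[:,:340]=0;ys,xs=np.where(m);print("red head",xs.min(),xs.max(),ys.min(),ys.max())
print("w1 head top",atz(f1,[72,142],280),"w2 box centre@263",atz(f2,[386,143],263))
print("handle",tri([ray(f1,D1["door_handle"]),ray(f2,D2["door_handle"])]),atz(f2,D2["door_handle"],184))
print("hinge",atz(f2,D2["door_hinge"],184))
E
```

```text
red head 379 412 117 141
w1 head top [611.6  70.7 280. ] w2 box centre@263 [608.5  69.1 263. ]
handle (array([521.7, -43. , 185. ]), [0.04577814179465537, 0.04577814179465016]) [521.5 -43.4 184. ]
hinge [ 559.7 -175.5  184. ]
```

The w2 picture shows the pin head at (388,140) on the lug, the handle bar running from (265,215) to (265,335), and the door hinge near (308,404). The mill is turned about -5°. Next I'll move over the pin.

Emit:
drive_tool:
  moves:
    - {"tx": 20,"ty": 10,"tz": 0,"rx": 0,"ry": 0,"rz": 0}
    - {"tx": 30,"ty": 15,"tz": 0,"rx": 0,"ry": 0,"rz": 0}
    - {"tx": 20,"ty": 10,"tz": 0,"rx": 0,"ry": 0,"rz": 0}
    - {"tx": 0,"ty": 0,"tz": 0,"rx": 0,"ry": 0,"rz": 0}
    - {"tx": 0,"ty": 0,"tz": 0,"rx": 0,"ry": 0,"rz": 0}

```text
clock: 4.5
ee_pos: [610.0, 70.1, 349.7]
ee_rot: [-180.0, 0.0, 90.1]
force: [0.2, -0.5, -0.0]
width: 0.996
finger_force: 0.0
```

```bash
python3 b.py w3; python3 - <<'E'
from h import *
import pickle
np.set_printoptions(precision=1,suppress=True)
F={n:pickle.load(open(n+".pkl","rb"))[0] for n in ("w1","w2","w3")}
for n in ("w2","w3"):
    im=cv2.imread(f"pics/{n}.png").astype(int); r=(im[...,2]>1.6*im[...,1])&(im[...,2]>1.6*im[...,0])&(im[...,2]>100); r[:, :220]=0
    k,l,s,c=cv2.connectedComponentsWithStats(r.astype(np.uint8));i=1+s[1:,4].argmax();print(n,s[i],c[i])
    x,y,w,h=s[i][:4]
    print(atz(F[n],[x+w/2,y+h/2],263), atz(F[n],[x+w/2,y+h/2],280))
    for z in (246,280): print(z,proj(F[n],[610,70,z]))
E
```

```text
pin_tip [226.2 348.6] 0.3
lock_hole [318.6 250.1] 0.79
door_handle [225.2 348. ] 0.67
spanner [138.9 209.8] 0.92
tape_measure [422.9  21.2] 0.69
[{'bbox': [298.1, 232.5, 343.9, 287.2], 'score': 0.84}]
red [ 297  234   45   51 1764] [318.80045351 259.27097506]
[609.95086431  69.82887345 350.11516542] 5.05
w2 [ 360  115   55   52 1977] [388.3 140.3]
[609.3  70.2 263. ] [606.3  70.3 280. ]
246 [np.float64(383.67095858056615), np.float64(141.02730565588664)]
280 [np.float64(394.7074254281308), np.float64(141.60016233683686)]
w3 [ 296  233   47   53 1848] [319.1 259.5]
[608.2  69.2 263. ] [608.3  75.1 280. ]
246 [np.float64(322.2288244454461), np.float64(250.05921725324018)]
280 [np.float64(322.48598909414784), np.float64(267.9139078984492)]
```

View pics/w3.png

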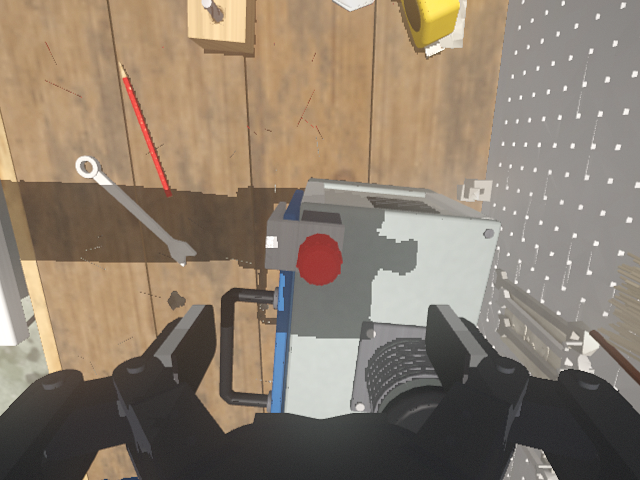

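The w3 picture shows the pin head centred at (319,259) and the network's lock hole at (319,250). That puts the pin at about (608.5, 70). Next I'll descend and grip.

Emit:
drive_tool:
  moves:
    - {"tx": 0,"ty": -1.5,"tz": 20,"rx": 0,"ry": 0,"rz": 0}
    - {"tx": 0,"ty": 0,"tz": 25,"rx": 0,"ry": 0,"rz": 0}
    - {"tx": 0,"ty": 0,"tz": 20,"rx": 0,"ry": 0,"rz": 0}
    - {"tx": 0,"ty": 0,"tz": 15,"rx": 0,"ry": 0,"rz": 0}
    - {"tx": 0,"ty": 0,"tz": 0,"rx": 0,"ry": 0,"rz": 0}

```text
clock: 5.55
ee_pos: [607.2, 70.0, 267.0]
ee_rot: [-179.7, -0.0, 90.0]
force: [0.7, -0.1, -0.3]
width: 1.002
finger_force: 0.0
```

Emit:
drive_tool:
  moves:
    - {"tx": 0,"ty": 0,"tz": 0,"rx": 0,"ry": 0,"rz": 0}
    - {"tx": 0,"ty": 0,"tz": 0,"rx": 0,"ry": 0,"rz": 0}
    - {"tx": 0,"ty": 0,"tz": 0,"rx": 0,"ry": 0,"rz": 0}
    - {"tx": 0,"ty": 0,"tz": 0,"rx": 0,"ry": 0,"rz": 0}
    - {"tx": 0,"ty": 0,"tz": 0,"rx": 0,"ry": 0,"rz": 0}
  gripper: 0
  grip_force: 40

```text
clock: 6.05
ee_pos: [608.9, 70.0, 271.3]
ee_rot: [179.9, 0.0, 90.0]
force: [0.4, 0.8, 2.3]
width: 0.286
finger_force: 39.6
```

```bash
python3 b.py w4; python3 -c "
from h import *
s=arm.read_state();print({k:np.round(s[k],2) for k in ('ee_pos','force','width','finger_force')})"
```

```text
spanner [107.2 221.2] 0.71
[{'bbox': [290.0, 276.7, 357.1, 364.4], 'score': 0.92}]
red [ 288  278   66   87 4610] [320.17396963 322.26616052]
[608.99199898  70.02274105 271.23680278] 6.6
{'ee_pos': array([608.99,  70.02, 271.24]), 'force': array([-0.26, -0.08,  4.71]), 'width': np.float64(0.29), 'finger_force': np.float64(39.78)}
```

Emit:
drive_tool:
  moves:
    - {"tx": 0,"ty": 0,"tz": -10,"rx": 0,"ry": 0,"rz": 0}
    - {"tx": 0,"ty": 0,"tz": -15,"rx": 0,"ry": 0,"rz": 0}
    - {"tx": 0,"ty": 0,"tz": -20,"rx": 0,"ry": 0,"rz": 0}
    - {"tx": 0,"ty": 0,"tz": -20,"rx": 0,"ry": 0,"rz": 0}
    - {"tx": 0,"ty": 0,"tz": -10,"rx": 0,"ry": 0,"rz": 0}

```text
clock: 7.1
ee_pos: [608.9, 70.1, 347.8]
ee_rot: [179.8, 0.0, 90.0]
force: [-0.1, -0.3, -0.9]
width: 0.289
finger_force: 39.5
```

Emit:
drive_tool:
  moves:
    - {"tx": 0,"ty": 0,"tz": 0,"rx": 0,"ry": 0,"rz": 0}
    - {"tx": 20,"ty": -7,"tz": 0,"rx": 0,"ry": 0,"rz": 0}
    - {"tx": 35,"ty": -12,"tz": 0,"rx": 0,"ry": 0,"rz": 0}
    - {"tx": 40,"ty": -14,"tz": 0,"rx": 0,"ry": 0,"rz": 0}
    - {"tx": 40,"ty": -14,"tz": 0,"rx": 0,"ry": 0,"rz": 0}

```text
clock: 7.6
ee_pos: [560.4, 205.9, 343.3]
ee_rot: [-179.8, 0.0, 89.9]
force: [1.1, 0.2, -0.9]
width: 0.291
finger_force: 39.5
```

Emit:
drive_tool:
  moves:
    - {"tx": 40,"ty": -14,"tz": 15,"rx": 0,"ry": 0,"rz": 0}
    - {"tx": 40,"ty": -14,"tz": 25,"rx": 0,"ry": 0,"rz": 0}
    - {"tx": 25,"ty": -10,"tz": 25,"rx": 0,"ry": 0,"rz": 0}
    - {"tx": 10,"ty": -4,"tz": 15,"rx": 0,"ry": 0,"rz": 0}
    - {"tx": 0,"ty": 0,"tz": 0,"rx": 0,"ry": 0,"rz": 0}

```text
clock: 8.1
ee_pos: [517.2, 320.2, 260.6]
ee_rot: [-179.6, 0.2, 90.1]
force: [0.2, -0.4, -1.4]
width: 0.289
finger_force: 39.5
```

```bash
python3 b.py w5
```

```text
pin_tip [319.4 274. ] 0.96
free_hole [314.9 132.6] 0.73
door_handle [319.9 271.3] 0.44
spanner [311.1 214.5] 0.39
tape_measure [509.6 246.1] 0.81
block [312.4 194.6] 0.94
[{'bbox': [289.4, 265.1, 357.2, 368.1], 'score': 0.74}]
red [ 288  278   66   87 4679] [320.21543065 322.33148109]
[519.84026177 319.67672215 265.5216115 ] 8.65
```

View pics/w5.png

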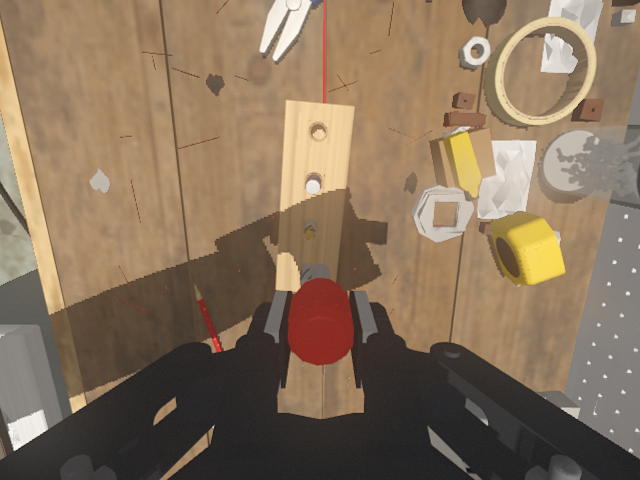

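The w5 picture shows the pin held upright, the empty hole at (319,130) and the block turned by only about -3°, so no yaw change is needed. Next I'll refine the hole position.

```bash
cat > hole.py <<'E'
from h import *
import sys,pickle
np.set_printoptions(precision=1,suppress=True)
n=sys.argv[1];u,v=map(float,sys.argv[2:4]);R=int(sys.argv[4])
f=pickle.load(open(n+".pkl","rb"))[0];im=cv2.imread(f"pics/{n}.png")
x0,y0=int(u-R),int(v-R);g=cv2.cvtColor(im,cv2.COLOR_BGR2GRAY)[y0:y0+2*R,x0:x0+2*R]
print(np.median(g),g.min())
for t in (0.65,0.8):
    m=(g<t*np.median(g)).astype(np.uint8);k,l,s,c=cv2.connectedComponentsWithStats(m)
    for i in range(1,k):
        if s[i,4]>20:
            b=[x0+s[i,0]+s[i,2]/2-.5,y0+s[i,1]+s[i,3]/2-.5]
            print(t,s[i],c[i]+[x0,y0],b,atz(f,b,50))
E
python3 hole.py w5 319 131 16; python3 -c "
from h import *
import pickle
f=pickle.load(open('w5.pkl','rb'))[0]
for y in (318,320,322): print(proj(f,[519.8,y,198.5]))
im=cv2.imread('pics/w5.png')[100:160,290:350];cv2.imwrite('pics/c5.png',cv2.resize(im,None,fx=8,fy=8,interpolation=0))"
```

```text
211.0 112
0.65 [ 8  9 14 11 67] [316.4 128.1] [np.float64(317.5), np.float64(129.0)] [511.8 398.5  50. ]
0.8 [  6   8  18  17 123] [316.6 128.4] [np.float64(317.5), np.float64(131.0)] [511.8 396.8  50. ]
[np.float64(327.9416132814784), np.float64(275.88238849739304)]
[np.float64(327.9690604759544), np.float64(272.51796279445006)]
[np.float64(327.99666807035277), np.float64(269.13387556937687)]
```

View pics/c5.png

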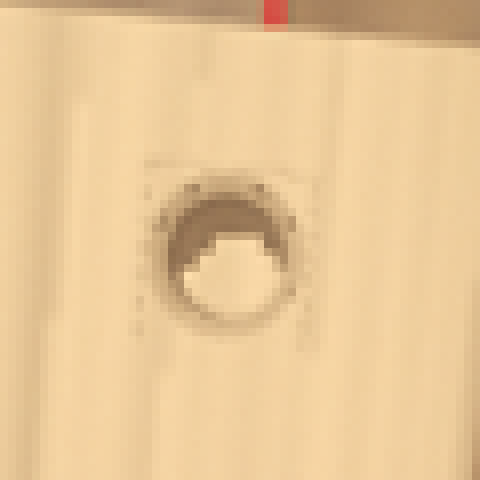

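The crop shows the hole rim centred at about (318.0, 131.2). The arm was still settling when that frame was taken, so I'll retake it.

```bash
python3 b.py w6; python3 hole.py w6 319 131 16; python3 -c "
from h import *
import pickle
np.set_printoptions(precision=1,suppress=True)
f,D=pickle.load(open('w6.pkl','rb'))
print(np.array(f['T'])[:3,3],arm.read_state()['ee_rot'])
s=arm.read_state()['ee_pos']
for z in (265.5,198.5): print(proj(f,[s[0],s[1],z]))
print('tip@198.5',atz(f,D['pin_tip'],198.5))
o=np.array(D.get('free_hole'));print('net hole',atz(f,o,50))"
```

```text
pin_tip [320.7 269.8] 0.75
free_hole [314.3 134.2] 0.94
door_handle [320.1 270.8] 0.5
tape_measure [501.6 245.5] 0.73
block [310.1 195.5] 0.92
[{'bbox': [288.3, 262.5, 356.4, 363.7], 'score': 0.68}]
red [ 288  278   66   87 4684] [320.24380871 322.32835184]
[519.46553374 320.06559347 264.98155817] 9.2
212.0 110
0.65 [ 3  9 14 12 73] [311.3 128.7] [np.float64(312.5), np.float64(129.5)] [511.9 398.4  50. ]
0.8 [  2   8  16  16 115] [311.4 128.6] [np.float64(312.5), np.float64(130.5)] [511.9 397.6  50. ]
[518.7 391.3 388.9] [-180.    0.   90.]
[np.float64(322.37126287660783), np.float64(329.5218933229412)]
[np.float64(321.64762270717716), np.float64(268.7840619432359)]
tip@198.5 [518.9 319.5 198.5]
net hole [513.5 394.4  50. ]
```

Emit:
drive_tool:
  moves:
    - {"tx": 15,"ty": -3,"tz": 20,"rx": 0,"ry": 0,"rz": 0}
    - {"tx": 20,"ty": -3.5,"tz": 30,"rx": 0,"ry": 0,"rz": 0}
    - {"tx": 20,"ty": 0,"tz": 25,"rx": 0,"ry": 0,"rz": 0}
    - {"tx": 0,"ty": 0,"tz": 15,"rx": 0,"ry": 0,"rz": 0}
    - {"tx": 0,"ty": 0,"tz": 0,"rx": 0,"ry": 0,"rz": 0}

```text
clock: 9.7
ee_pos: [511.3, 374.2, 171.7]
ee_rot: [-179.7, 0.2, 90.1]
force: [-0.3, -0.3, -1.7]
width: 0.291
finger_force: 39.5
```

Emit:
drive_tool:
  moves:
    - {"tx": 0,"ty": 0,"tz": 0,"rx": 0,"ry": 0,"rz": 0}
    - {"tx": 0,"ty": 0,"tz": 0,"rx": 0,"ry": 0,"rz": 0}
    - {"tx": 0,"ty": 0,"tz": 0,"rx": 0,"ry": 0,"rz": 0}
    - {"tx": 0,"ty": 0,"tz": 0,"rx": 0,"ry": 0,"rz": 0}
    - {"tx": 0,"ty": 0,"tz": 0,"rx": 0,"ry": 0,"rz": 0}

```text
clock: 10.2
ee_pos: [513.3, 374.9, 175.8]
ee_rot: [179.9, -0.0, 90.0]
force: [-0.4, 0.3, -0.4]
width: 0.29
finger_force: 39.5
```

```bash
python3 b.py w7; python3 -c "
from h import *
import pickle
np.set_printoptions(precision=1,suppress=True)
f,D=pickle.load(open('w7.pkl','rb'))
s=arm.read_state()['ee_pos'];z=s[2]-67
print('hole pred',proj(f,[512.2,396.6,50]),'tip pred',proj(f,[s[0],s[1],z]))
im=cv2.imread('pics/w7.png')[180:280,270:370];cv2.imwrite('pics/c7.png',cv2.resize(im,None,fx=6,fy=6,interpolation=0))"
```

```text
pin_tip [320.  273.2] 0.85
door_hinge [319.6 269.1] 0.71
tape_measure [549.3 328.8] 0.7
block [315.1 274.2] 0.72
[{'bbox': [283.9, 264.1, 357.4, 367.1], 'score': 0.55}]
red [ 287  278   67   87 4668] [320.17673522 322.2167952 ]
[512.96507886 375.04319844 174.96398944] 10.75
hole pred [np.float64(320.17819978047515), np.float64(211.41373314008288)] tip pred [np.float64(321.62546845020984), np.float64(268.7665431359604)]
```

View pics/c7.png

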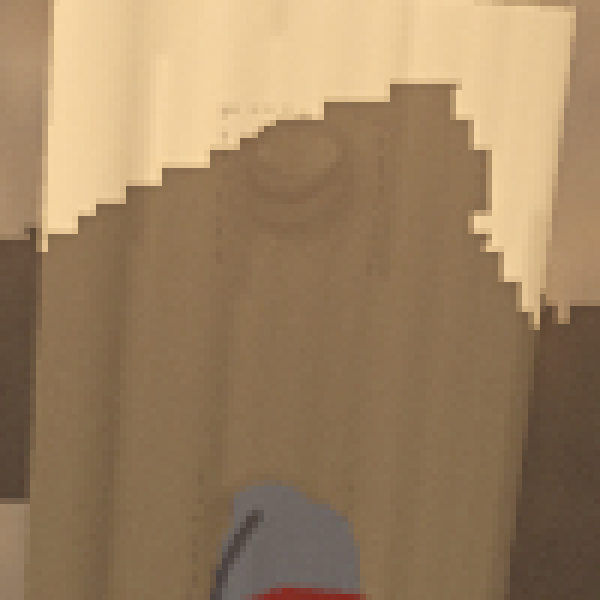

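```bash
python3 -c "
from h import *
import pickle
np.set_printoptions(precision=1,suppress=True)
f,D=pickle.load(open('w7.pkl','rb'));g,_=pickle.load(open('w6.pkl','rb'))
a,b=[313,131.2],[318.9,208.8]
print(tri([ray(g,a),ray(f,b)]),atz(g,a,50),atz(f,b,50))
for z in (107,108): print('tip',atz(f,[320,271],z),atz(f,[320.3,269.5],z))
print('head',atz(f,[320,300],208),proj(f,[513,375,208]),proj(f,[513,375,174]))
r=cv2.imread('pics/w7.png').astype(int);r=(r[...,2]>1.6*r[...,1])&(r[...,2]>90)
for y in range(280,364,6):
  x=np.where(r[y])[0];x=x[(x>250)&(x<400)];print(y,x.min(),x.max())
print('cut2',proj(f,[509.6,352.6,89]))
"
```

```text
(array([511.7, 397. ,  42.4]), [0.4418514722814133, 0.44185147228139315]) [512.3 396.9  50. ] [511.3 398.5  50. ]
tip [512.  373.3 107. ] [512.2 374.2 107. ]
tip [512.  373.7 108. ] [512.2 374.6 108. ]
head [512.1 403.2 208. ] [np.float64(323.2222267808397), np.float64(385.4075444859069)] [np.float64(322.4649957046448), np.float64(327.9183458787171)]
280 310 331
286 301 340
292 297 347
298 292 348
304 291 349
310 290 350
316 289 351
322 288 352
328 288 353
334 288 353
340 288 353
346 290 352
352 292 347
358 299 340
cut2 [np.float64(316.2194387017812), np.float64(291.37245486748276)]
```

```bash
python3 -c "
from h import *
import pickle
np.set_printoptions(precision=2,suppress=True)
f,D=pickle.load(open('w7.pkl','rb'))
x,y,z=512.97,375.04,174.96
t=np.linspace(0,6.283,200)
for d in (-1,0,1):
  o=[]
  for zz in (z+8.8,z-25.2):
    P=np.array([proj(f,[x+13*np.cos(a),y+d+13*np.sin(a),zz]) for a in t]);o+=[P.min(0),P.max(0)]
  print(d,*o)
"
```

```text
-1 [287.12 311.75] [358.   374.09] [293.66 276.36] [350.43 328.14]
0 [287.05 309.21] [358.07 371.81] [293.61 274.28] [350.48 326.23]
1 [286.97 306.66] [358.15 369.53] [293.56 272.18] [350.53 324.32]
```

Emit:
drive_tool:
  moves:
    - {"tx": 12,"ty": -0.5,"tz": 0,"rx": 0,"ry": 0,"rz": 0}
    - {"tx": 11.5,"ty": 0,"tz": 15,"rx": 0,"ry": 0,"rz": 0}
    - {"tx": 0,"ty": 0,"tz": 20,"rx": 0,"ry": 0,"rz": 0}
    - {"tx": 0,"ty": 0,"tz": 15,"rx": 0,"ry": 0,"rz": 0}
    - {"tx": 0,"ty": 0,"tz": 0,"rx": 0,"ry": 0,"rz": 0}

```text
clock: 11.25
ee_pos: [510.6, 398.0, 121.6]
ee_rot: [-179.7, 0.2, 90.0]
force: [0.5, 0.3, -0.9]
width: 0.29
finger_force: 39.5
```

Emit:
drive_tool:
  moves:
    - {"tx": 0,"ty": 0,"tz": 0,"rx": 0,"ry": 0,"rz": 0}
    - {"tx": 0,"ty": 0,"tz": 3,"rx": 0,"ry": 0,"rz": 0}
    - {"tx": 0,"ty": 0,"tz": 4,"rx": 0,"ry": 0,"rz": 0}
    - {"tx": 0,"ty": 0,"tz": 3,"rx": 0,"ry": 0,"rz": 0}
    - {"tx": 0,"ty": 0,"tz": 0,"rx": 0,"ry": 0,"rz": 0}

```text
clock: 11.75
ee_pos: [512.3, 398.3, 114.6]
ee_rot: [-180.0, 0.0, 90.0]
force: [0.1, -0.3, 0.1]
width: 0.289
finger_force: 39.5
```

Emit:
drive_tool:
  moves:
    - {"tx": 0,"ty": 0,"tz": 3,"rx": 0,"ry": 0,"rz": 0}
    - {"tx": 0,"ty": 0,"tz": 3,"rx": 0,"ry": 0,"rz": 0}
    - {"tx": 0,"ty": 0,"tz": 3,"rx": 0,"ry": 0,"rz": 0}
    - {"tx": 0,"ty": 0,"tz": 0,"rx": 0,"ry": 0,"rz": 0}
    - {"tx": 0,"ty": 0,"tz": 0,"rx": 0,"ry": 0,"rz": 0}

```text
clock: 12.25
ee_pos: [512.4, 398.4, 105.7]
ee_rot: [-180.0, 0.0, 90.0]
force: [0.1, -0.3, -1.7]
width: 0.29
finger_force: 39.5
```

Emit:
drive_tool:
  moves:
    - {"tx": 0,"ty": 0,"tz": 5,"rx": 0,"ry": 0,"rz": 0}
    - {"tx": 0,"ty": 0,"tz": 7,"rx": 0,"ry": 0,"rz": 0}
    - {"tx": 0,"ty": 0,"tz": 7,"rx": 0,"ry": 0,"rz": 0}
    - {"tx": 0,"ty": 0,"tz": 5,"rx": 0,"ry": 0,"rz": 0}
    - {"tx": 0,"ty": 0,"tz": 0,"rx": 0,"ry": 0,"rz": 0}

```text
clock: 12.75
ee_pos: [511.9, 398.2, 80.5]
ee_rot: [-179.9, 0.0, 90.0]
force: [0.0, -0.8, -0.9]
width: 0.286
finger_force: 39.4
```

Emit:
drive_tool:
  moves:
    - {"tx": 0,"ty": 0,"tz": 2,"rx": 0,"ry": 0,"rz": 0}
    - {"tx": 0,"ty": 0,"tz": 2,"rx": 0,"ry": 0,"rz": 0}
    - {"tx": 0,"ty": 0,"tz": 1.5,"rx": 0,"ry": 0,"rz": 0}
    - {"tx": 0,"ty": 0,"tz": 0,"rx": 0,"ry": 0,"rz": 0}
    - {"tx": 0,"ty": 0,"tz": 0,"rx": 0,"ry": 0,"rz": 0}

```text
clock: 13.25
ee_pos: [512.4, 398.5, 76.4]
ee_rot: [-180.0, 0.0, 90.0]
force: [-0.2, -0.5, -1.3]
width: 0.291
finger_force: 39.5
```

Emit:
drive_tool:
  moves:
    - {"tx": 0,"ty": 0,"tz": 0,"rx": 0,"ry": 0,"rz": 0}
    - {"tx": 0,"ty": 0,"tz": 0,"rx": 0,"ry": 0,"rz": 0}
    - {"tx": 0,"ty": 0,"tz": 0,"rx": 0,"ry": 0,"rz": 0}
    - {"tx": 0,"ty": 0,"tz": 0,"rx": 0,"ry": 0,"rz": 0}
    - {"tx": 0,"ty": 0,"tz": 0,"rx": 0,"ry": 0,"rz": 0}
  gripper: 0.9

```text
clock: 13.75
ee_pos: [512.6, 398.7, 76.7]
ee_rot: [180.0, -0.0, 90.0]
force: [0.0, 0.6, 0.3]
width: 0.897
finger_force: 0.0
```

Emit:
drive_tool:
  moves:
    - {"tx": 0,"ty": 0,"tz": -15,"rx": 0,"ry": 0,"rz": 0}
    - {"tx": 0,"ty": 0,"tz": -30,"rx": 0,"ry": 0,"rz": 0}
    - {"tx": 0,"ty": 0,"tz": -45,"rx": 0,"ry": 0,"rz": 0}
    - {"tx": 0,"ty": 0,"tz": -45,"rx": 0,"ry": 0,"rz": 0}
    - {"tx": 0,"ty": 0,"tz": -30,"rx": 0,"ry": 0,"rz": 0}

```text
clock: 14.25
ee_pos: [513.5, 399.2, 247.3]
ee_rot: [179.7, -0.2, 90.0]
force: [0.2, -0.5, 1.0]
width: 0.901
finger_force: 0.0
```

```bash
python3 b.py w8; python3 -c "
from h import *
f=grab_frame('side');save(f,'s8')
g=grab_frame('scene');print('pin side', boxes_of('side','pin')[:1],'top/bot pred',proj(f,[512.4,398,84]),proj(f,[512.4,398,50]))
cv2.imwrite('pics/m8.png',np.hstack([cv2.resize(f['color'][330:430,195:295,::-1],(400,400)),cv2.resize(g['color'][320:420,205:305,::-1],(400,400))]))"
```

```text
free_hole [317.8 224. ] 0.71
tape_measure [504.5 317.9] 0.84
[{'bbox': [300.8, 208.0, 338.6, 242.6], 'score': 0.67}]
red [302 209  32  36 852] [317.71713615 226.55046948]
[512.01925231 398.25749256 239.97402378] 14.8
pin side [{'bbox': [232.7, 358.1, 251.1, 379.6], 'score': 0.58}] top/bot pred [np.float64(242.55775807049426), np.float64(361.47715360082185)] [np.float64(243.62880902864174), np.float64(377.2975998631123)]
```

View pics/m8.png

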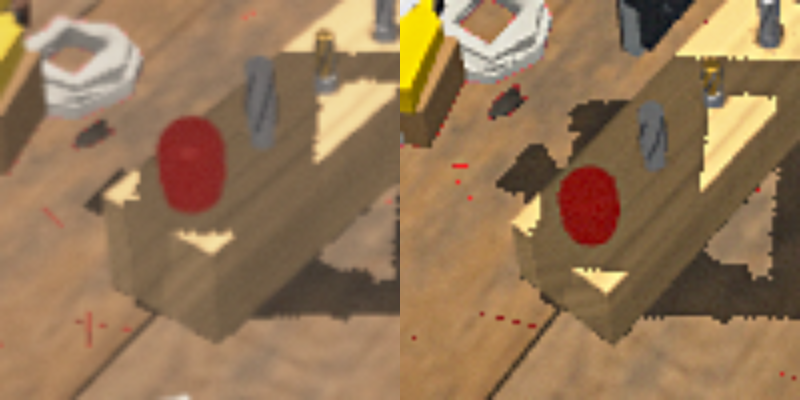

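The pin stands fully seated: its head rests on the block in both views. Now the handle.

Emit:
drive_tool:
  moves:
    - {"tx": -15,"ty": 0,"tz": -20,"rx": 0,"ry": 0,"rz": 0}
    - {"tx": -35,"ty": 2,"tz": -25,"rx": 0,"ry": 0,"rz": 0}
    - {"tx": -45,"ty": 2,"tz": -15,"rx": 0,"ry": 0,"rz": 0}
    - {"tx": -48,"ty": 2,"tz": 0,"rx": 0,"ry": 0,"rz": 0}
    - {"tx": -48,"ty": 2,"tz": 0,"rx": 0,"ry": 0,"rz": 0}
  gripper: 0.5

```text
clock: 15.45
ee_pos: [520.6, 206.2, 302.7]
ee_rot: [179.9, -0.0, 90.1]
force: [-0.2, 0.4, -0.8]
width: 0.497
finger_force: 0.0
```

Emit:
drive_tool:
  moves:
    - {"tx": -48,"ty": 0,"tz": 0,"rx": 0,"ry": 0,"rz": 0}
    - {"tx": -48,"ty": 0,"tz": 0,"rx": 0,"ry": 0,"rz": 0}
    - {"tx": -48,"ty": 0,"tz": 0,"rx": 0,"ry": 0,"rz": 0}
    - {"tx": -48,"ty": 0,"tz": 0,"rx": 0,"ry": 0,"rz": 0}
    - {"tx": -35,"ty": 0,"tz": 0,"rx": 0,"ry": 0,"rz": 0}

```text
clock: 15.95
ee_pos: [520.2, -22.1, 301.8]
ee_rot: [180.0, 0.0, 89.9]
force: [0.9, -0.3, -0.8]
width: 0.503
finger_force: 0.0
```

Emit:
drive_tool:
  moves:
    - {"tx": -23,"ty": 0,"tz": 0,"rx": 0,"ry": 0,"rz": 0.087}
    - {"tx": 0,"ty": 0,"tz": 0,"rx": 0,"ry": 0,"rz": 0}
    - {"tx": 0,"ty": 0,"tz": 0,"rx": 0,"ry": 0,"rz": 0}
    - {"tx": 0,"ty": 0,"tz": 0,"rx": 0,"ry": 0,"rz": 0}
    - {"tx": 0,"ty": 0,"tz": 0,"rx": 0,"ry": 0,"rz": 0}

```text
clock: 16.45
ee_pos: [520.5, -41.3, 301.5]
ee_rot: [-180.0, -0.0, 85.1]
force: [-0.1, 0.5, -0.3]
width: 0.503
finger_force: 0.0
```

```bash
python3 b.py w9; python3 -c "
from h import *
import pickle
np.set_printoptions(precision=1,suppress=True)
f,D=pickle.load(open('w9.pkl','rb'))
g,E=pickle.load(open('w2.pkl','rb'))
s=arm.read_state();print(s['ee_rot'],s['joint_pos'],'tcp pred',proj(f,[*s['ee_pos'][:2],184]),atz(f,D['door_handle'],184),tri([ray(f,D['door_handle']),ray(g,E['door_handle'])]))"
```

```text
lock_hole [498.2  27.3] 0.94
door_handle [326.5 248.3] 0.88
door_hinge [383.5 400.3] 0.66
spanner [176.9 133.8] 0.72
tape_measure [382.2 398.7] 0.21
block [177.2 132.4] 0.59
[]
red [165   0  50 113 741] [189.49662618  53.81916329]
[520.51012455 -42.46114581 301.55384727] 17.0
[180.  -0.  85.] [-15.8  -5.3 108.3   0.   77.  -10.8] tcp pred [np.float64(322.0362319106495), np.float64(245.44546712506084)] [523.5 -44.8 184. ] (array([523. , -42. , 190.1]), [1.0451054192900113, 1.0451054192899931])
```

View pics/w9.png

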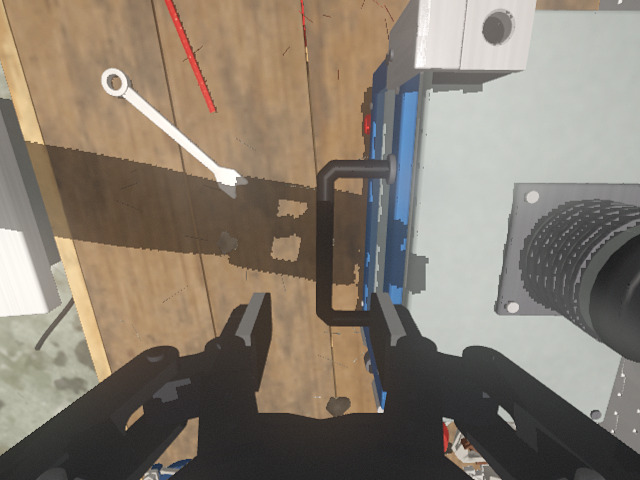

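The w9 picture shows the bar vertical at column 325, rows 160–323, so it is aligned with the fingers. I'll shift +2 mm and descend.

Emit:
drive_tool:
  moves:
    - {"tx": -1,"ty": 2,"tz": 20,"rx": 0,"ry": 0,"rz": 0}
    - {"tx": 0,"ty": 0,"tz": 30,"rx": 0,"ry": 0,"rz": 0}
    - {"tx": 0,"ty": 0,"tz": 25,"rx": 0,"ry": 0,"rz": 0}
    - {"tx": 0,"ty": 0,"tz": 15,"rx": 0,"ry": 0,"rz": 0}
    - {"tx": 0,"ty": 0,"tz": 0,"rx": 0,"ry": 0,"rz": 0}
  gripper: 0.45

```text
clock: 17.5
ee_pos: [521.0, -43.3, 208.9]
ee_rot: [-179.7, -0.1, 85.0]
force: [-0.8, 0.1, 0.7]
width: 0.448
finger_force: 0.0
```

Emit:
drive_tool:
  moves:
    - {"tx": 0,"ty": 0,"tz": 10,"rx": 0,"ry": 0,"rz": 0}
    - {"tx": 0,"ty": 0,"tz": 10,"rx": 0,"ry": 0,"rz": 0}
    - {"tx": 0,"ty": 0,"tz": 7,"rx": 0,"ry": 0,"rz": 0}
    - {"tx": 0,"ty": 0,"tz": 0,"rx": 0,"ry": 0,"rz": 0}
    - {"tx": 0,"ty": 0,"tz": 0,"rx": 0,"ry": 0,"rz": 0}

```text
clock: 18.0
ee_pos: [522.5, -43.7, 184.6]
ee_rot: [180.0, 0.0, 85.0]
force: [0.1, -0.3, 0.5]
width: 0.449
finger_force: 0.0
```

Emit:
drive_tool:
  moves:
    - {"tx": 0,"ty": 0,"tz": 0,"rx": 0,"ry": 0,"rz": 0}
    - {"tx": 0,"ty": 0,"tz": 0,"rx": 0,"ry": 0,"rz": 0}
    - {"tx": 0,"ty": 0,"tz": 0,"rx": 0,"ry": 0,"rz": 0}
    - {"tx": 0,"ty": 0,"tz": 0,"rx": 0,"ry": 0,"rz": 0}
    - {"tx": 0,"ty": 0,"tz": 0,"rx": 0,"ry": 0,"rz": 0}
  gripper: 0
  grip_force: 50

```text
clock: 18.5
ee_pos: [523.0, -43.8, 185.2]
ee_rot: [179.9, 0.0, 85.0]
force: [0.4, 0.3, 2.5]
width: 0.121
finger_force: 48.8
```

Emit:
drive_tool:
  moves:
    - {"tx": -1.8,"ty": -4.5,"tz": 0,"rx": 0,"ry": 0,"rz": -0.0349}
    - {"tx": -1.8,"ty": -4.5,"tz": 0,"rx": 0,"ry": 0,"rz": -0.0349}
    - {"tx": -1.8,"ty": -4.5,"tz": 0,"rx": 0,"ry": 0,"rz": -0.0349}
    - {"tx": -1.8,"ty": -4.5,"tz": 0,"rx": 0,"ry": 0,"rz": -0.0349}
    - {"tx": -1.8,"ty": -4.5,"tz": 0,"rx": 0,"ry": 0,"rz": -0.0349}

```text
clock: 19.0
ee_pos: [500.7, -52.2, 185.3]
ee_rot: [179.8, -0.0, 95.1]
force: [3.0, 1.2, 0.9]
width: 0.118
finger_force: 49.2
```

```bash
python3 -c "
from station import arm
s=arm.read_state();print(s['ee_pos'],s['ee_rot'],s['force'],s['ft_torque'],s['width'])"
```

```text
[500.6959833  -52.15460299 185.26236967] [ 1.79795465e+02 -1.98988585e-03  9.50558994e+01] [2.99358805 1.17463679 0.88918276] [ 0.17129248 -0.40401078 -0.09780998] 0.11841361196503976
```

Forces are low, so the door is following cleanly. I'll continue at 3–4° per row.

Emit:
drive_tool:
  moves:
    - {"tx": -2.7,"ty": -6.7,"tz": 0,"rx": 0,"ry": 0,"rz": -0.0524}
    - {"tx": -2.7,"ty": -6.7,"tz": 0,"rx": 0,"ry": 0,"rz": -0.0524}
    - {"tx": -2.7,"ty": -6.7,"tz": 0,"rx": 0,"ry": 0,"rz": -0.0524}
    - {"tx": -2.7,"ty": -6.7,"tz": 0,"rx": 0,"ry": 0,"rz": -0.0524}
    - {"tx": -2.7,"ty": -6.7,"tz": 0,"rx": 0,"ry": 0,"rz": -0.0524}

```text
clock: 19.5
ee_pos: [470.4, -71.8, 185.2]
ee_rot: [179.8, 0.0, 110.1]
force: [2.7, 1.8, 0.8]
width: 0.126
finger_force: 49.3
```

Emit:
drive_tool:
  moves:
    - {"tx": -2.7,"ty": -6.7,"tz": 0,"rx": 0,"ry": 0,"rz": -0.0524}
    - {"tx": -2.7,"ty": -6.7,"tz": 0,"rx": 0,"ry": 0,"rz": -0.0524}
    - {"tx": -2.7,"ty": -6.7,"tz": 0,"rx": 0,"ry": 0,"rz": -0.0524}
    - {"tx": -2.7,"ty": -6.7,"tz": 0,"rx": 0,"ry": 0,"rz": -0.0524}
    - {"tx": -2.7,"ty": -6.7,"tz": 0,"rx": 0,"ry": 0,"rz": -0.0524}

```text
clock: 20.0
ee_pos: [446.4, -98.4, 185.2]
ee_rot: [179.8, 0.1, 125.1]
force: [3.5, 1.7, 0.5]
width: 0.119
finger_force: 49.4
```

Emit:
drive_tool:
  moves:
    - {"tx": -2.7,"ty": -6.7,"tz": 0,"rx": 0,"ry": 0,"rz": -0.0524}
    - {"tx": -2.7,"ty": -6.7,"tz": 0,"rx": 0,"ry": 0,"rz": -0.0524}
    - {"tx": -2.7,"ty": -6.7,"tz": 0,"rx": 0,"ry": 0,"rz": -0.0524}
    - {"tx": -2.7,"ty": -6.7,"tz": 0,"rx": 0,"ry": 0,"rz": -0.0524}
    - {"tx": -1.8,"ty": -4.5,"tz": 0,"rx": 0,"ry": 0,"rz": -0.0349}

```text
clock: 20.5
ee_pos: [430.8, -128.2, 185.2]
ee_rot: [179.8, 0.1, 139.0]
force: [2.3, 2.4, 1.2]
width: 0.117
finger_force: 49.5
```

Emit:
drive_tool:
  moves:
    - {"tx": -1.8,"ty": -4.5,"tz": 0,"rx": 0,"ry": 0,"rz": -0.0349}
    - {"tx": -1.8,"ty": -4.5,"tz": 0,"rx": 0,"ry": 0,"rz": -0.0349}
    - {"tx": -1.8,"ty": -4.5,"tz": 0,"rx": 0,"ry": 0,"rz": -0.0349}
    - {"tx": 0,"ty": 0,"tz": 0,"rx": 0,"ry": 0,"rz": 0}
    - {"tx": 0,"ty": 0,"tz": 0,"rx": 0,"ry": 0,"rz": 0}

```text
clock: 21.0
ee_pos: [426.3, -142.0, 185.2]
ee_rot: [179.9, 0.1, 144.9]
force: [2.6, 3.3, 4.4]
width: 0.12
finger_force: 49.7
```

Emit:
drive_tool:
  moves:
    - {"tx": 0,"ty": 0,"tz": 0,"rx": 0,"ry": 0,"rz": 0}
    - {"tx": 0,"ty": 0,"tz": 0,"rx": 0,"ry": 0,"rz": 0}
    - {"tx": 0,"ty": 0,"tz": 0,"rx": 0,"ry": 0,"rz": 0}
    - {"tx": 0,"ty": 0,"tz": 0,"rx": 0,"ry": 0,"rz": 0}
    - {"tx": 0,"ty": 0,"tz": 0,"rx": 0,"ry": 0,"rz": 0}

```text
clock: 21.5
ee_pos: [426.3, -142.2, 185.2]
ee_rot: [179.9, 0.1, 145.0]
force: [2.2, 3.5, 5.0]
width: 0.124
finger_force: 49.8
```

```bash
python3 -c "
from h import *
s=arm.read_state();p=s['ee_pos'];print(p,s['ee_rot'],s['force'],s['dq'])
a=[np.degrees(np.arctan2(q[1]+177,q[0]-561)) for q in ((523,-43.8),p)];print('door deg',(a[1]-a[0])%360)
f=grab_frame('scene');save(f,'end');print(boxes_of('scene','pin')[:1],place_of('scene','door_handle')[:1],proj(f,p),proj(f,[512.4,398,67]))"
```

```text
[ 426.25079326 -142.20614689  185.18566657] [1.79945431e+02 7.89411270e-02 1.45037933e+02] [2.22380499 3.53999034 5.03622704] [ 0.04918514  0.02323086 -0.0271842  -0.02515347  0.06954612 -0.04863885]
door deg 59.59911871171224
[{'bbox': [245.1, 361.5, 260.7, 379.9], 'score': 0.83}] [{'position': [428.4, 181.2], 'score': 0.6}] [np.float64(426.6298164766321), np.float64(181.698589683389)] [np.float64(252.88487077411497), np.float64(371.3782444495748)]
```

View pics/end.png

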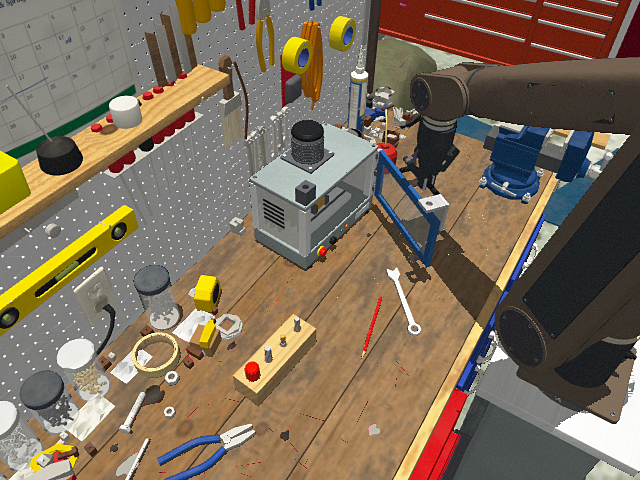

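The picture shows the door open and held by the gripper at (427,182). The pin is in the block at (252,371), and the spanner, cutters and tape measure are where they were.

```bash
python3 -c "
from station import arm
print(arm.finish_job())"
```

```text
the job is handed in; nothing more can be done
None
```

The job is handed in: the pin stands fully down in the block's empty hole, and the gripper is holding the door by its handle at about 60° (59.6° measured); the hand-in returned no verdict.

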